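# Block and clamp the tape rolls in the packing crate with a loose crank

## Task

Make the two tape rolls tight in the packing crate. First stand the wood block on the crate floor in the gap between the rolls and the sprung pad of the jaw, broad faces towards roll and pad; then fit the loose crank fully down on the square shaft and wind it clockwise (seen from above) until the pad has closed on the block and is pushed back about half of its spring travel. Leave the crank on the shaft, let go, and do not disturb the other things on the table.

Things in the scene. Friction and masses are not known exactly. Their poses are not given: they have to be found in the camera images.
- crate: Plywood packing crate fixed to the table, 134 x 392 mm. Origin on the table, at the middle of its inner width; the row lies along its y axis. Side walls 32 mm high, inner width 114 mm, floor top 8 mm above the table. Stop wall (60 mm high) inner face at y = -165 mm; at the +y end an aluminium gearbox, y = 153 to 215 mm, 66 mm high, carries the upright shaft at y = 184 mm.
- shaft_seat (a point): Foot of the square on the upright shaft's axis, 70 mm above the table; fixed to the crate with its axes (it does NOT turn with the shaft). The square is 16 mm wide, 28 mm tall (top 6 mm tapered to 11.6 mm). The shaft resists with 0.10 N m and stays where left. Clockwise from above drives the jaw towards the crate's -y by 18 mm a turn; clamping takes about 3 turns. Seated, the crank's underside is here.
- shaft_tip (a point): Top of the round pilot pin (11 mm in diameter, 8 mm tall) on the square, 36 mm above shaft_seat, also fixed to the crate. How the square is turned at the start is not given and varies: the pin enters the socket at any angle, then the crank catches on the taper, 22 to 26 mm above its seat, until turned within about 11 degrees of the flats (repeating every 90 degrees), when it goes down.
- pad_face (a point): Centre of the front face of the rubber pad (70 mm wide, 42 mm tall, centre 34 mm above the table) that stands on springs in front of the jaw plate; axes as the crate's, the face looks to -y. Starts about 110 mm to the +y side of the crate's origin.
- pad (a joint): How far the pad is pushed back towards the jaw plate on its springs: 0 (free, 20 mm proud of the plate) to 0.016 m (bottomed). Stiffness 1.8 N/mm; each mm of it adds 5.2 N mm to the crank's turning moment at the shaft. Pushing the loose row along the floor takes 2 to 5 N (1 to 3 mm of travel).
- block_center (a point): Centre of the loose wood block, 56 (x) x 36 (y) x 75 mm (z), standing upright on the table. The 36 mm must lie along the row, so the broad 56 x 75 mm faces look to roll and pad; it stands 51 mm proud of the side walls and can be held across the 56 mm above these.
- crank_hub (a point): On the crank's socket axis, 42 mm above the crank's underside, where the hub can be held. The hub is 30 x 30 mm and 58 mm tall; its 19 mm square socket, 38 mm deep, opens below, flats in line with the crank's x and y. x points along the low arm to the grip. The loose crank (0.29 kg) lies socket down on the table at the start; seated, this point is 42 mm above shaft_seat.
- crank_knob (a point): Middle of the graspable upper part of the crank's grip, on its axis, 60 mm from the hub's axis and 60 mm above the crank's underside; axes as the crank's. The grip is a plain upright black cylinder 22 mm in diameter, 62 mm tall (12 to 74 mm above the underside), and spins freely on the arm.
- roll_1_center (a point): Centre of the tape roll next to the stop wall, 98 mm in diameter and 52 mm tall, lying flat and loose in the crate.
- roll_2_center (a point): Centre of the other tape roll, 98 mm in diameter and 52 mm tall, lying flat and loose in the crate between the first and the gap.
- marker: Bystander: thick paint marker, 158 x 26 mm, lying. Origin under its middle.
- brush: Bystander: flat paint brush, 170 mm long, lying. Origin under its middle.
- cups: Bystander: stack of paper cups, 76 mm wide, 116 mm tall. Origin under its middle.
- jar: Bystander: big paint jar, 118 mm wide, 169 mm tall. Origin under its middle.
- ink: Bystander: flat ink bottle, 37 x 57 x 134 mm. Origin under its middle.
- glass_cup: Bystander: clear cup, 81 mm wide, 91 mm tall. Origin under its middle.
- tube: Bystander: half empty paint tube, 81 mm long, lying. Origin under its middle.
Mind the look-alikes: they are no part of the job. Leave any blue or orange look-alike of the part that bears crank_hub alone.

How it is judged:
On the way, in this order (a step that is already met when the one before it is completed fails the run):
1. the wood block stands upright on the crate floor between roll and pad, its broad faces towards them (x of block_center in the frame of crate between -0.022 and 0.022 m and y of block_center in the frame of crate between 0.035 and 0.115 m and z of block_center in the frame of crate below 0.05 m and angle between block_center's own z axis and vertical below 0.12 rad and angle between the y axis of block_center and the y axis of crate, either way round below 0.22 rad and contact force between the fingers and block below 0.1 N), for 0.2 s.
2. the crank sits fully down on the square shaft, the pad not yet pressed (horizontal distance between crank_hub and shaft_seat below 0.004 m and z of crank_hub in the frame of shaft_seat below 0.047 m and value of joint pad below 0.003 m), for 0.1 s.
At the end, for the whole second after the job is handed in: Crank fully down on the shaft (within 5 mm) and released; block upright on the crate floor between roll and pad (7 degrees; 12 degrees square to the row); both rolls flat, pushed against the stop wall; pad pushed back 4 to 14.5 of its 16 mm; all at rest (horizontal distance between crank_hub and shaft_seat below 0.004 m and z of crank_hub in the frame of shaft_seat below 0.047 m and x of block_center in the frame of crate between -0.022 and 0.022 m and y of block_center in the frame of crate between 0.035 and 0.068 m and z of block_center in the frame of crate below 0.05 m and angle between block_center's own z axis and vertical below 0.12 rad and angle between the y axis of block_center and the y axis of crate, either way round below 0.22 rad and y of roll_1_center in the frame of crate between -0.122 and -0.111 m and z of each of roll_1_center, roll_2_center in the frame of crate below 0.04 m and angle between each of roll_1_center, roll_2_center, crank_hub's own z axis and vertical below 0.1 rad and y of roll_2_center in the frame of crate between -0.026 and -0.008 m and value of joint pad between 0.004 and 0.0145 m and linear speed of each of block, crank below 0.01 m/s); the robot touches nothing.
It fails at once if a bystander (marker, brush, cups, jar, ink bottle, clear cup or tube) is moved more than 3 cm (distance of any of marker, brush, cups, jar, ink, glass_cup, tube from where it was at the start of the episode above 0.03 m).
It also fails if it takes over 72 s, if anything falls off the work surface, if the arm or the gripper's body presses on something with over 40 N, if the wrist force passes 120 N, or if a joint passes its speed limit or range.

## Robot

A 6-joint arm with a two-finger parallel gripper is mounted at the origin on the work surface; the furniture and walls round the work are solid. World frame = base frame: x ahead of the robot, y to its left, z up, the work surface at z = 0. Lengths are in m, angles in rad, forces in N, time in s.
With the tool pointing down it reaches from about 0.275 to 0.825 m from the base axis. Payload 5.2 kg.
Tool frame: the origin (TCP) lies at the very end of the fingers, on their centre line; the grasp point (between the pads) lies 19 mm behind it; z points along the fingers, y is the line along which they close (so a half turn about z gives the same grasp; the last joint's range is limited). The gripper opens to 93 mm and grips with 3 to 60 N. Pads are 15 mm wide; open, the fingers measure 128 mm over their backs; the gripper's body (75 mm by 188 mm) begins 65 mm behind the grasp point.
Start: joints at [1.109, 0.259, 1.535, -0, 1.348, -0.203], TCP at [0.141, 0.532, 0.219] pointing down, gripper open.
Joint ranges: [-3.14, 3.14], [-0.91, 2.08], [0.19, 2.58], [-1.22, 4.36], [0.22, 2.71], [-3.12, 3.12]. Speed limits (rad/s): [2.57, 2.57, 3.14, 3.14, 3.14, 3.14].

## Interface

Orientations are given as a rotation vector (axis times angle).
In Python, from rig import read_state, viewer, order gives the robot as it stands. The module is installed in compiled form; this text tells all that it offers.
- The arm moves only by the tool servo_tool, never from a script. Its argument "series" is one flat list of numbers, 5 for each row, row after row: the shift along the tool's x, y, z in cm, then the turn about the tool's z in degrees, then the gripper command: -1 is shut, 1 is fully open, values between are in proportion. In form: [x, y, z, twist, jaw, x, y, z, twist, jaw, ...]. A call has 1 to 10 rows; each row shifts and turns the commanded pose from where the row before left it, along the tool's axes as they then stand; what a row does not reach is not made up. A row lasts 1/8 s, in which the tool goes at most 62.5 mm and 10.7 degrees, less where a joint would pass 70% of its speed; a pose out of reach is approached as far as the arm can. A call is refused whole if a number of a shift passes 6.25 or a number of a turn 10.7, either way. A call with a gripper value outside its range is refused whole. The fingers move at their own pace and stop on an object; "newtons" is the grip in N (left out, the last holds). Time passes only in rows, so rows that do not move let the fingers close. It gives the time, the measured TCP pose, the force, the opening and the grip force at its end, in the units of the state.
- read_state(): the state, without advancing time (a new reading comes with each control period).
- viewer.read_camera(name): name is "side" or "top"; returns the picture (384x512x3 uint8, blue, green, red); there is no depth.
- viewer.camera_model(name): a dict with "fovy" (degrees; the focal length in pixels is half the picture's height over the tangent of half this angle, whatever the lens; pixels are square), "cx", "cy" (the principal point, pixels), "D" ([k1, k2, p1, p2, k3] as OpenCV has them; the pictures are not rectified), "R" (3x3) and "t" (3): a world point X has camera coordinates R X + t. Camera axes: x right, y down, z forward; pixel columns grow to the right and rows downward; lengths in m; the calibration is good to about 2 mm. A picture is of the moment at which its call begins. camera_model takes no time and is no camera call.
- order.finish_job(): hands the job in; it is judged then, once.
The state is a dict: "clock": time; "joints": joint angles; "qvel": joint speeds; "joint_torque": joint torques, N m; "position": TCP position; "orientation": TCP orientation; "wrist_force": force on the tool from outside, world axes, zero at the start; "wrist_torque": the same for the moment, N m; "grip_width": finger opening in m; "finger_force": force on a finger pad.
Only numpy, scipy, OpenCV 4.12 (cv2) and the standard library are available. Lean on these libraries where they do the work, as an engineer would, in place of code of your own. Each camera call takes 0.05 s, during which the arm holds its last target. There are 200 camera calls.

## Working session

There is one attempt and no reset: what is moved stays moved. The work goes in short steps, Python scripts to look and compute and a tool call to move; the robot and the scene stay as the last step left them, time stands still between calls to the robot, and variables do not carry over. Pictures are saved under pics/ and viewed, at most 10 in all, crops included, and the job is handed in when it is done.

Besides the shell and the picture viewer there is one more tool, called after ">>>" in YAML: its name, and indented under it one key for each argument. servo_tool: Moves the arm, as the interface text tells. Its arguments: {"type":"object","properties":{"series":{"type":"array","items":{"type":"number"}},"newtons":{"type":"number"}},"required":["series"]}

```bash
mkdir -p pics
cat > h.py <<'E'
import numpy as np, cv2
from rig import read_state, viewer, order
def snap(n,f,crop=None,s=1):
    im=np.ascontiguousarray(viewer.read_camera(n))
    cv2.imwrite(f'pics/full_{f}.png',im)
    if crop: x0,y0,x1,y1=crop; im=im[y0:y1,x0:x1]
    if s!=1: im=cv2.resize(im,None,fx=s,fy=s,interpolation=cv2.INTER_CUBIC)
    cv2.imwrite(f'pics/{f}.png',im)
def cam(n):
    c=viewer.camera_model(n); f=192/np.tan(np.radians(c['fovy'])/2)
    K=np.array([[f,0,c['cx']],[0,f,c['cy']],[0,0,1.]])
    return K,np.array(c['D'],float),np.array(c['R'],float),np.array(c['t'],float)
def ray(n,uv):
    K,D,R,t=cam(n); p=cv2.undistortPoints(np.array(uv,float).reshape(-1,1,2),K,D).reshape(-1,2)
    d=np.c_[p,np.ones(len(p))]@R
    return -R.T@t,d
def atz(n,uv,z):
    o,d=ray(n,uv); return o+d*((z-o[2])/d[:,2])[:,None]
def proj(n,X):
    K,D,R,t=cam(n); return cv2.projectPoints(np.array(X,float).reshape(-1,1,3),cv2.Rodrigues(R)[0],t,K,D)[0].reshape(-1,2)
E
python3 - <<'E'
from h import *
snap('top','t0',None,1.5); snap('side','s0',None,1.5)
s=read_state(); print(s['clock'],s['position'],s['orientation'],s['grip_width'])
for n in('top','side'): 
    K,D,R,t=cam(n); print(n,K[0,0],-R.T@t,R[2],D)
E
```

```text
0.1 [0.14050341 0.53126388 0.21792985] [-4.05209536e-01 -3.11484415e+00  2.34180460e-03] 0.09280846683699431
top 485.02625187845615 [0.31899186 0.01591782 1.53333883] [ 0.18286381 -0.0041219  -0.98312961] [-0.14794248  0.          0.          0.          0.        ]
side 433.5847441725987 [-0.16108491 -0.3985379   1.04855648] [ 0.59632685  0.32225356 -0.73521897] [-0.05952185  0.          0.          0.          0.        ]
```

View pics/t0.png

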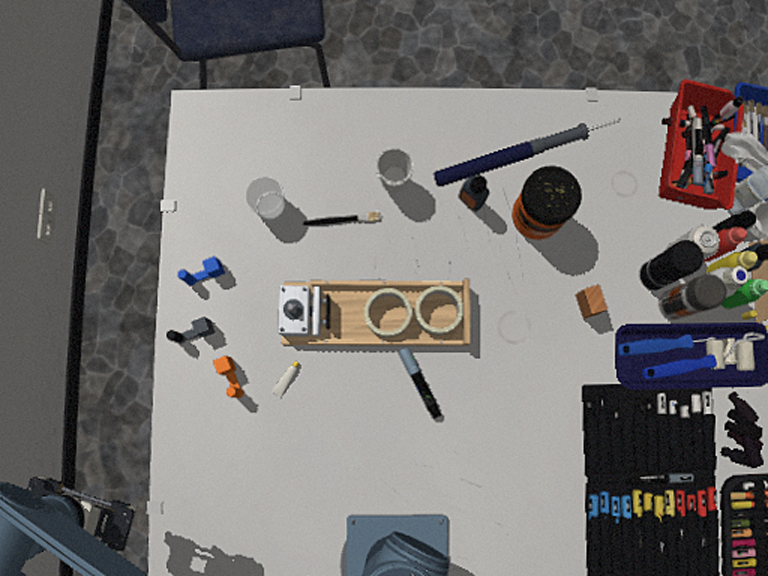

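View pics/s0.png

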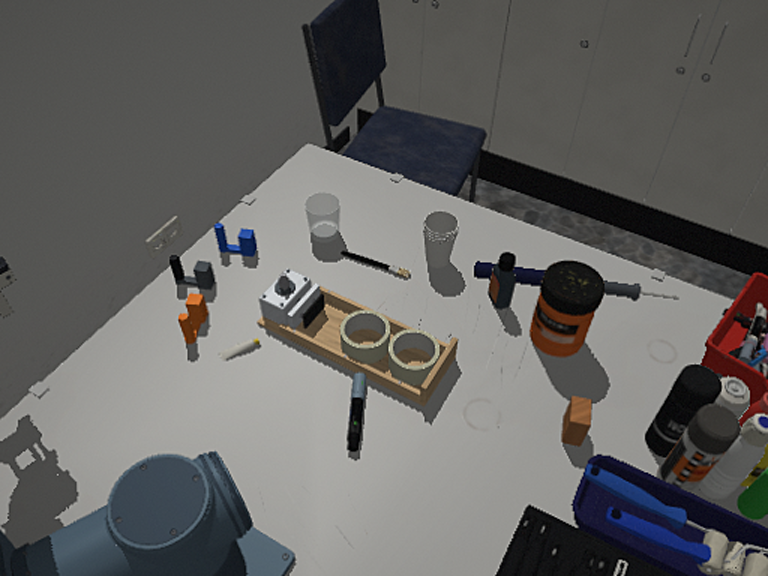

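The grey crank lies at top ≈(195,330)/1.5, the block at (592,300)/1.5, and the crate in the middle with its gearbox on the left at (297,310)/1.5. I'll enlarge these for exact readings.

Run:
```python
import cv2,numpy as np
t=cv2.imread('pics/full_t0.png'); 
def c(im,x,y,w,h,s): return cv2.resize(im[y:y+h,x:x+w],None,fx=s,fy=s,interpolation=cv2.INTER_CUBIC)
# crate: x 180-325,y 180-240 s5 ; crank x105-155,y205-235 s8 ; block x375-415,y180-220 s7
o=np.zeros((600,800,3),np.uint8)
a=c(t,180,180,140,60,5.5); o[:330,:770]=a
b=c(t,105,202,50,33,8); o[334:334+264,:400]=b
d=c(t,378,184,38,38,7); o[334:334+266,404:404+266]=d
cv2.imwrite('pics/c1.png',o)
```

```text
(no output)
```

View pics/c1.png

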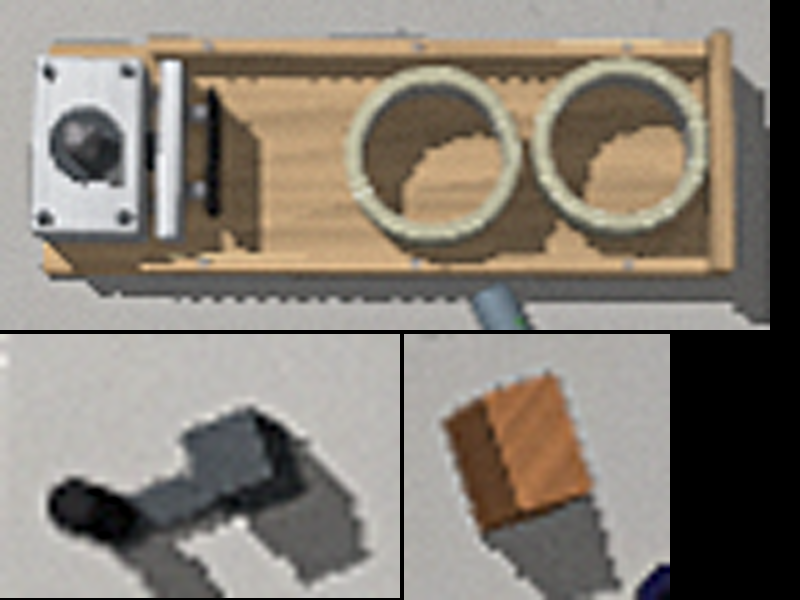

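The crop shows gearbox top corners at about (37,57),(147,57),(139,236),(32,233), the block top at (486,390),(553,373),(592,495),(520,512), the hub top and the knob at (78,505). I'll fit the poses from these.

```bash
cat >> h.py <<'E'
def un(p,ox,oy,x0,y0,s): p=np.array(p,float); return (p-[ox,oy]+.5)/s-.5+[x0,y0]
def rep(n,P): 
    P=P[:,:2]; e=np.roll(P,-1,0)-P
    print(n,'c',P.mean(0).round(4),'edges',np.linalg.norm(e,axis=1).round(4),'ang',np.degrees(np.arctan2(e[:,1],e[:,0])).round(1)); return P.mean(0)
E
python3 - <<'E'
from h import *
A=lambda p:un(p,0,0,180,180,5.5)
rep('gear',atz('top',A([(37,57),(147,57),(139,236),(32,233)]),.066))
rep('walls .032',atz('top',A([(148,38),(707,42),(707,272),(140,272)]),.032))
P=atz('top',A([(710,33),(733,33),(733,272),(709,272)]),.06); rep('stop',P); print(P[:,:2])
print('roll1',atz('top',A([(621,147)]),.06),'roll2',atz('top',A([(434,154)]),.06))
print('screws',atz('top',A([(208,46),(418,46),(626,47),(207,262),(416,264),(627,265)]),.032)[:,:2])
print('gscrews',atz('top',A([(48,71),(127,71),(124,217),(44,217)]),.066)[:,:2])
rep('block',atz('top',un([(486,390),(553,373),(592,495),(520,512)],404,334,378,184,7),.075))
B=lambda p:un(p,0,334,105,202,8)
h=rep('hub',atz('top',B([(182,437),(252,408),(275,466),(197,496)]),.058))
k=atz('top',B([(76,505)]),.074)[0,:2]
print('knob',k,'d',np.linalg.norm(k-h),np.degrees(np.arctan2(*(k-h)[::-1])))
for n,z in(('shaft tip guess',.106),):print(n,atz('top',A([(88,140)]),z))
E
```

```text
gear c [0.5229 0.2065] edges [0.0618 0.1004 0.0595 0.0989] ang [-90.  178.5  88.5  -0.2]
walls .032 c [0.5219 0.0193] edges [0.3201 0.1319 0.32   0.1342] ang [-90.4 179.   90.   -0.9]
stop c [ 0.52   -0.1459] edges [0.013  0.1346 0.0133 0.1346] ang [-90.  178.9  89.8  -1.3]
[[ 0.58734838 -0.14077742]
 [ 0.58734324 -0.15376386]
 [ 0.45272723 -0.15114988]
 [ 0.45277472 -0.13780499]]
roll1 [[ 0.52274622 -0.0897956   0.06      ]] roll2 [[0.51890613 0.01448534 0.06      ]]
screws [[ 0.58497212  0.1437058 ]
 [ 0.58495127  0.02357405]
 [ 0.58432559 -0.09540377]
 [ 0.4612009   0.14256226]
 [ 0.46015086  0.02463504]
 [ 0.45941485 -0.09439472]]
gscrews [[0.56475202 0.23030913]
 [0.56476909 0.18595101]
 [0.48284762 0.18605536]
 [0.48274192 0.23056089]]
block c [ 0.5423 -0.4113] edges [0.0316 0.0565 0.0337 0.0557] ang [ -76.2 -164.8  102.6   13.2]
hub c [0.4915 0.4023] edges [0.0294 0.0246 0.0324 0.0239] ang [ -67.2 -156.1  111.3   16.8]
knob [0.46888082 0.45598791] d 0.058282063071284515 112.88084516151946
shaft tip guess [[0.52020493 0.20176185 0.106     ]]
```

```bash
cat >> h.py <<'E'
from scipy.spatial.transform import Rotation as Ro
def go(x,y,z,ang):
    """ang: wanted world angle of tool y (deg, mod 180); shift given in axes after twist"""
    s=read_state(); R=Ro.from_rotvec(s['orientation']).as_matrix()
    a=np.degrees(np.arctan2(R[1,1],R[0,1])); tw=(a-ang+90)%180-90
    R2=R@Ro.from_euler('z',tw,degrees=True).as_matrix()
    d=np.array([x,y,z])-s['position']
    print('t',round(s['clock'],2),'pos',s['position'].round(4),'yang %.1f twist %.1f j6 %.2f'%(a,tw,s['joints'][5]),'tilt',R[2,2].round(4),'shift cm after twist',(R2.T@d*100).round(2),'before',(R.T@d*100).round(2),'F',s['wrist_force'].round(1),'w',round(s['grip_width'],4))
E
python3 - <<'E'
from h import *
go(.5423,-.4113,.20,14)
E
```

```text
t 0.1 pos [0.1405 0.5313 0.2179] yang 75.2 twist 61.2 j6 -0.20 tilt -1.0 shift cm after twist [-101.17   16.19    1.9 ] before [-62.96 -80.84   1.9 ] F [-0.1 -0.2  0. ] w 0.0928
```

>>> servo_tool:
  series: [-3.6, -4.6, 0, 0, 1, -3.6, -4.6, 0, 0, 1, -3.6, -4.6, 0, 0, 1, -3.6, -4.6, 0, 0, 1, -3.6, -4.6, 0, 0, 1, -3.6, -4.6, 0, 0, 1, -3.6, -4.6, 0, 0, 1, -3.6, -4.6, 0, 0, 1, -3.6, -4.6, 0, 0, 1, -3.6, -4.6, 0, 0, 1]
  newtons: 35

```text
clock: 1.35
position: [0.3712, -0.007, 0.2187]
orientation: [0.406, 3.115, 0.0]
wrist_force: [0.9, 0.0, 0.4]
grip_width: 0.0928
finger_force: 0.0
```

>>> servo_tool:
  series: [-3.6, -4.6, 0, 0, 1, -3.6, -4.6, 0, 0, 1, -3.6, -4.6, 0, 0, 1, -3.6, -4.6, 0, 0, 1, 0, 0, 0, 10.2, 1, 0, 0, 0, 10.2, 1, 0, 0, 0, 10.2, 1, 0, 0, 0, 10.2, 1, 0, 0, 0, 10.2, 1, 0, 0, 0, 10.2, 1]

```text
clock: 2.6
position: [0.4629, -0.2196, 0.2182]
orientation: [-1.941, -2.469, -0.0]
wrist_force: [-0.7, 0.5, -1.0]
grip_width: 0.0932
finger_force: 0.0
```

Run:
```python
from h import *
go(.5423,-.4113,.044,14)
```

```text
t 2.6 pos [ 0.4629 -0.2196  0.2182] yang 13.6 twist -0.4 j6 -0.90 tilt -1.0 shift cm after twist [-20.54   3.08  17.4 ] before [-20.52   3.21  17.4 ] F [-0.7  0.5 -1. ] w 0.0932
```

>>> servo_tool:
  series: [-5.13, 0.79, 1.5, 0, 1, -5.13, 0.79, 1.5, 0, 1, -5.13, 0.79, 1.5, 0, 1, -5.13, 0.79, 1.5, 0, 1, 0, 0, 0, 0, 1, 0, 0, 4.4, 0, 1, 0, 0, 4.0, 0, 1, 0, 0, 3.0, 0, 1, 0, 0, 0, 0, 1]

```text
clock: 3.72
position: [0.5416, -0.4086, 0.0423]
orientation: [-1.93, -2.471, -0.002]
wrist_force: [-1.0, 0.1, 0.1]
grip_width: 0.0928
finger_force: 0.0
```

>>> servo_tool:
  series: [0, 0, 0, 0, 0, 0, 0, 0, 0, -0.5, 0, 0, 0, 0, -0.5, 0, 0, 0, 0, -1, 0, 0, 0, 0, -1, 0, 0, 0, 0, -1]

```text
clock: 4.47
position: [0.5434, -0.4117, 0.0454]
orientation: [1.934, 2.475, -0.001]
wrist_force: [-1.7, 0.7, 5.4]
grip_width: 0.0559
finger_force: 34.9
```

Run:
```python
from h import *
go(.522,.0985,.052,0)
go(.522,.0985,.20,0)
```

```text
t 4.47 pos [ 0.5434 -0.4117  0.0454] yang 14.0 twist 14.0 j6 -1.06 tilt -1.0 shift cm after twist [51.02 -2.14 -0.7 ] before [50.02 10.24 -0.7 ] F [-1.7  0.7  5.4] w 0.0559
t 4.47 pos [ 0.5434 -0.4117  0.0454] yang 14.0 twist 14.0 j6 -1.06 tilt -1.0 shift cm after twist [ 51.01  -2.13 -15.5 ] before [ 50.01  10.24 -15.5 ] F [-1.7  0.7  5.4] w 0.0559
```

>>> servo_tool:
  series: [0, 0, -5, 4.7, -1, 0, 0, -5, 4.7, -1, 0, 0, -5, 4.6, -1, 5.7, -0.24, 0, 0, -1, 5.7, -0.24, 0, 0, -1, 5.7, -0.24, 0, 0, -1, 5.7, -0.24, 0, 0, -1, 5.7, -0.24, 0, 0, -1, 5.7, -0.24, 0, 0, -1, 5.7, -0.24, 0, 0, -1]

```text
clock: 5.72
position: [0.5263, -0.0104, 0.1943]
orientation: [-2.222, -2.22, -0.0]
wrist_force: [0.0, 0.8, -0.5]
grip_width: 0.056
finger_force: 34.9
```

>>> servo_tool:
  series: [5.7, -0.24, 0, 0, -1, 5.4, -0.2, 0, 0, -1, 0, 0, 0, 0, -1, 0, 0, 0, 0, -1]

```text
clock: 6.22
position: [0.5223, 0.0986, 0.1943]
orientation: [-2.221, -2.222, 0.001]
wrist_force: [0.6, -0.5, -0.5]
grip_width: 0.0559
finger_force: 34.9
```

Run:
```python
from h import *
go(.522,.0985,.054,0)
snap('side','s1',(160,150,330,280),4.6)
```

```text
t 6.22 pos [0.5223 0.0986 0.1943] yang 0.0 twist 0.0 j6 -0.02 tilt -1.0 shift cm after twist [-0.   -0.02 14.03] before [-0.   -0.02 14.03] F [ 0.6 -0.5 -0.5] w 0.0559
```

View pics/s1.png

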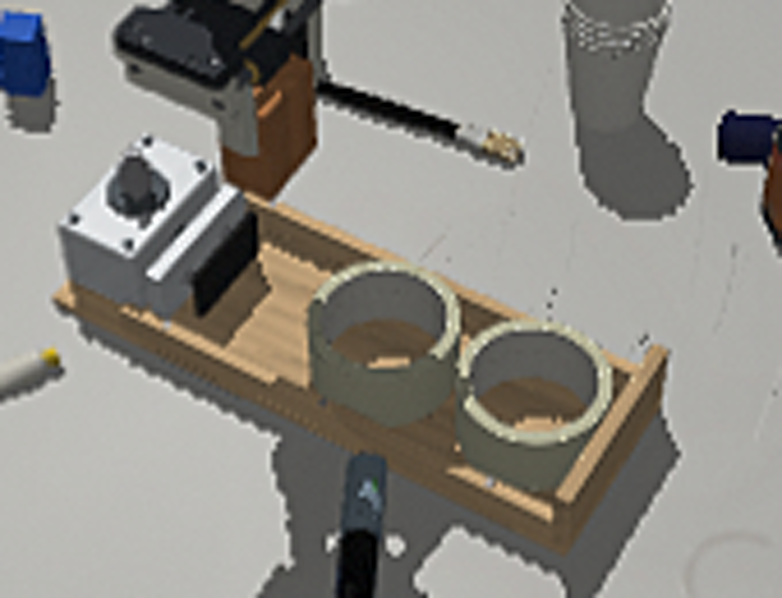

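The block hangs upright in the fingers; roll_2 and the pad (top edge (194,265)–(257,211)) leave a gap in which the block fits. I'll check the crate's origin with this view, then go down.

Run:
```python
from h import *
A=lambda p:un(p,0,0,160,150,4.6)
print('gear',atz('side',A([(60,226),(147,133),(216,180),(146,268)]),.066)[:,:2])
print('stop top inner/outer far corner', atz('side',A([(655,345),(667,350),(571,505),(557,497)]),.06)[:,:2])
print('pad top edge',atz('side',A([(194,265),(257,211)]),.055)[:,:2])
print('pin',atz('side',A([(134,162)]),.106)[:,:2])
```

```text
gear [[0.46918974 0.23872452]
 [0.56735554 0.23921645]
 [0.5550784  0.17388254]
 [0.46840905 0.16915503]]
stop top inner/outer far corner [[ 0.58236885 -0.13959639]
 [ 0.58259622 -0.14785966]
 [ 0.44965845 -0.14885481]
 [ 0.45047634 -0.13911637]]
pad top edge [[0.49340183 0.15009372]
 [0.5536571  0.14084677]]
pin [[0.51210742 0.20521899]]
```

>>> servo_tool:
  series: [0, 0, 5, 0, -1, 0, 0, 4.5, 0, -1, 0, 0, 2.5, 0, -1, 0, 0, 1.0, 0, -1, 0, 0, 0.6, 0, -1, 0, 0, 0.4, 0, -1, 0, 0, 0, 0, -1]

```text
clock: 7.15
position: [0.5229, 0.0986, 0.0552]
orientation: [2.222, 2.22, 0.001]
wrist_force: [-0.4, 0.6, -1.5]
grip_width: 0.0554
finger_force: 34.9
```

>>> servo_tool:
  series: [0, 0, 0.2, 0, -1, 0, 0, 0.1, 0, -1, 0, 0, 0, 0, -0.2, 0, 0, 0, 0, 0.4, 0, 0, 0, 0, 0.6, 0, 0, 0, 0, 0.6, 0, 0, -4, 0, 0.6, 0, 0, -5, 0, 0.6, 0, 0, -5, 0, 1]

```text
clock: 8.28
position: [0.5221, 0.0987, 0.1928]
orientation: [-2.222, -2.22, 0.001]
wrist_force: [1.0, -0.2, 0.4]
grip_width: 0.0803
finger_force: 0.0
```

Run:
```python
from h import *
go(.491,.4025,.15,23)
go(.491,.4025,.15,113)
```

```text
t 8.28 pos [0.5221 0.0987 0.1928] yang -0.0 twist -23.0 j6 -0.02 tilt -1.0 shift cm after twist [29.18  9.02  4.28] before [30.38 -3.12  4.28] F [ 1.  -0.2  0.4] w 0.0803
t 8.28 pos [0.5221 0.0987 0.1928] yang -0.0 twist 67.0 j6 -0.02 tilt -1.0 shift cm after twist [  9.02 -29.18   4.28] before [30.38 -3.12  4.28] F [ 1.  -0.2  0.4] w 0.0803
```

Run:
```python
from h import *
t=viewer.read_camera('top'); s=viewer.read_camera('side')
c=lambda im,x,y,w,h,k: cv2.resize(np.ascontiguousarray(im[y:y+h,x:x+w]),None,fx=k,fy=k,interpolation=cv2.INTER_CUBIC)
o=np.zeros((600,800,3),np.uint8)
o[:300,:400]=c(s,105,160,50,37.5.__int__()+1,8)[:300] # crank side
o[:300,404:]=c(t,105,200,50,38,8)[:300,:396] # crank top
o[304:600,:400]=c(s,170,165,50,37,8) # gear side
o[304:600,404:]=c(t,180,185,50,37,8)[:,:396]
cv2.imwrite('pics/c2.png',o)
```

```text
(no output)
```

View pics/c2.png

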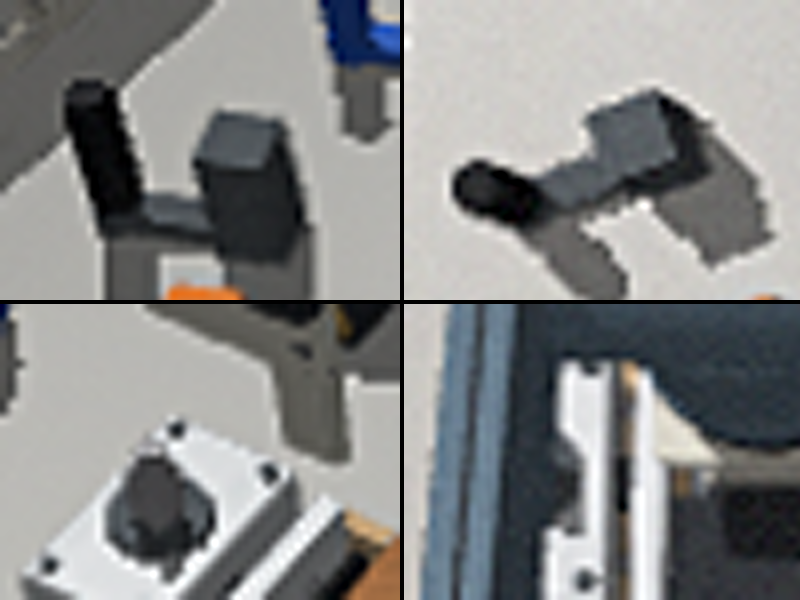

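Run:
```python
from h import *
S=lambda p:un(p,0,0,105,160,8); T=lambda p:un(p,404,0,105,200,8)
hs=rep('hub side',atz('side',S([(216,111),(284,122),(268,170),(195,160)]),.058))
ht=rep('hub top',atz('top',T([(587,120),(657,90),(680,148),(603,178)]),.058))
ks=atz('side',S([(87,90)]),.074)[0,:2]; kt=atz('top',T([(478,184)]),.074)[0,:2]
for h,k in((hs,ks),(ht,kt)): print(k,np.linalg.norm(k-h),np.degrees(np.arctan2(*(k-h)[::-1])))
G=lambda p:un(p,0,304,170,165,8)
print('side screws',atz('side',G([(177,429),(270,470),(50,565)]),.066)[:,:2],'flange',atz('side',G([(160,520)]),.07)[:,:2],'pin',atz('side',G([(153,461)]),.106)[:,:2])
```

```text
hub side c [0.4862 0.4041] edges [0.0291 0.0266 0.0304 0.0275] ang [ -71.8 -153.4  110.1   23.6]
hub top c [0.4914 0.4018] edges [0.0296 0.0246 0.032  0.0236] ang [ -66.5 -156.1  111.6   18. ]
[0.46626856 0.46248839] 0.061720653352288234 108.8743131227285
[0.47002612 0.45682707] 0.059053658379523484 111.26841072773291
side screws [[0.56161912 0.2346358 ]
 [0.56193805 0.19073104]
 [0.47905674 0.23430716]] flange [[0.51615529 0.20953739]] pin [[0.51415666 0.20688978]]
```

>>> servo_tool:
  series: [5.1, -0.55, 0, 0, 0.6, 5.1, -0.55, 0, 0, 0.6, 5.1, -0.55, 0, 0, 0.2, 5.1, -0.55, 0, 0, -0.1, 5.1, -0.55, 0, 0, -0.1, 4.9, -0.55, 0, 0, -0.1, 0, 0, 3, -10.5, -0.1, 0, 0, 3, -10.5, -0.1, 0, 0, 0, 0, -0.1]

```text
clock: 9.5
position: [0.4872, 0.4016, 0.1279]
orientation: [-1.78, -2.585, 0.01]
wrist_force: [-0.5, 0.6, 0.6]
grip_width: 0.0418
finger_force: 0.0
```

Run:
```python
from h import *
go(.489,.403,.023,21)
s=viewer.read_camera('side')[140:215,95:195]; t=viewer.read_camera('top')[190:240,95:195]
o=np.vstack([cv2.resize(np.ascontiguousarray(s),None,fx=4.7,fy=4.7,interpolation=2),cv2.resize(np.ascontiguousarray(t),None,fx=4.7,fy=4.7,interpolation=2)])
cv2.imwrite('pics/c3.png',o)
```

```text
t 9.5 pos [0.4872 0.4016 0.1279] yang 20.9 twist -0.1 j6 0.15 tilt -1.0 shift cm after twist [ 0.08  0.29 10.49] before [ 0.08  0.29 10.49] F [-0.5  0.6  0.6] w 0.0418
```

View pics/c3.png

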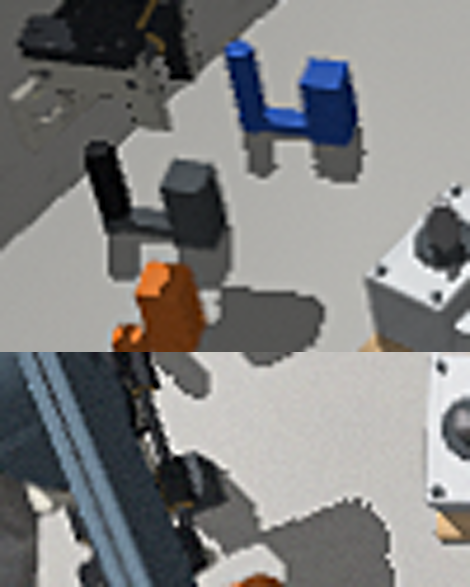

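The gripper hovers above the grey crank, the orange one is clear of the fingers. Going down and gripping.

>>> servo_tool:
  series: [0.1, 0.25, 3.5, 0, -0.1, 0, 0, 3, 0, -0.1, 0, 0, 2, 0, -0.1, 0, 0, 1.2, 0, -0.1, 0, 0, 0.7, 0, -0.1, 0, 0, 0, 0, -1, 0, 0, 0, 0, -1, 0, 0, 0, 0, -1]
  newtons: 50

```text
clock: 10.6
position: [0.4919, 0.4047, 0.0283]
orientation: [1.78, 2.588, 0.001]
wrist_force: [-1.1, -0.9, 1.2]
grip_width: 0.0293
finger_force: 49.7
```

Run:
```python
from h import *
s=read_state(); print(s['wrist_torque'],s['finger_force'])
go(.5225,.2095,.2,21)
```

```text
[-0.13293355  0.09458573  0.04089964] 49.74938275292516
t 10.6 pos [0.4919 0.4047 0.0283] yang 21.0 twist -0.0 j6 0.15 tilt -1.0 shift cm after twist [-19.32  -4.12 -17.17] before [-19.32  -4.1  -17.17] F [-1.1 -0.9  1.2] w 0.0293
```

>>> servo_tool:
  series: [0, 0, -6, 0, -1, 0, 0, -6, 0, -1, -4.8, -1.02, -3, 0, -1, -4.8, -1.02, 0, 0, -1, -4.8, -1.02, 0, 0, -1, -4.9, -1.02, 0, 0, -1, 0, 0, 0, 0, -1, 0, 0, 0, 0, -1]

```text
clock: 11.6
position: [0.5225, 0.2099, 0.1778]
orientation: [-1.781, -2.588, -0.001]
wrist_force: [0.0, -0.3, -1.7]
grip_width: 0.0297
finger_force: 49.7
```

Run:
```python
from h import *
go(.5225,.2095,.17,21)
s=read_state(); print(s['wrist_torque'])
im=viewer.read_camera('side')[130:210,150:230]
o=cv2.resize(np.ascontiguousarray(im),None,fx=7.4,fy=7.4,interpolation=cv2.INTER_CUBIC)
cv2.imwrite('pics/c4.png',o)
```

```text
t 11.6 pos [0.5225 0.2099 0.1778] yang 20.9 twist -0.1 j6 -0.18 tilt -1.0 shift cm after twist [-0.04 -0.02  0.78] before [-0.04 -0.02  0.78] F [ 0.  -0.3 -1.7] w 0.0297
[-0.15182427  0.0340449  -0.03671594]
```

View pics/c4.png

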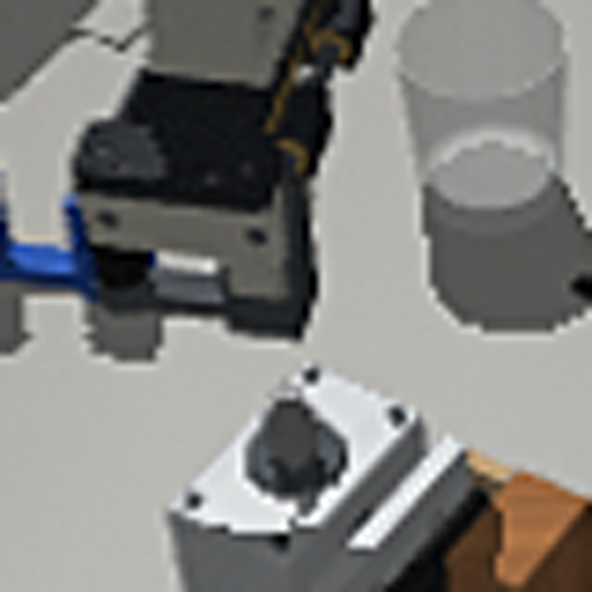

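Run:
```python
from h import *
Q=lambda X:((proj('side',X)-[150,130]+.5)*7.4-.5).round(0)
a=np.radians(111)
c=np.array([.5225,.2099]); u=np.array([np.cos(a),np.sin(a)]); v=np.array([-u[1],u[0]])
pts=[[*(c+.015*(i*u+j*v)),.1495] for i,j in((1,1),(1,-1),(-1,-1),(-1,1))]
print('hub bottom',Q(pts).tolist()); 
print('gear screws (40,22)',Q([[.5225+sx*.041,.2095+sy*.022,.066] for sx,sy in((1,1),(1,-1),(-1,1))]).tolist())
print('seat,pintop',Q([[.5225,.2095,.07],[.5225,.2095,.106],[.5225,.2095,.098]]).tolist())
for th in(0,20,45,70):
    t=np.radians(th); print(th,Q([[.5225+.008*(i*np.cos(t)-j*np.sin(t)),.2095+.008*(i*np.sin(t)+j*np.cos(t)),.07] for i,j in((1,1),(1,-1),(-1,-1),(-1,1))]).tolist())
```

```text
hub bottom [[238.0, 335.0], [258.0, 282.0], [331.0, 291.0], [312.0, 344.0]]
gear screws (40,22) [[320.0, 375.0], [406.0, 413.0], [203.0, 499.0]]
seat,pintop [[305.0, 449.0], [296.0, 389.0], [298.0, 402.0]]
0 [[301.0, 430.0], [332.0, 444.0], [310.0, 469.0], [278.0, 454.0]]
20 [[292.0, 432.0], [329.0, 438.0], [319.0, 466.0], [281.0, 460.0]]
45 [[283.0, 439.0], [321.0, 432.0], [327.0, 459.0], [289.0, 466.0]]
70 [[278.0, 447.0], [310.0, 429.0], [332.0, 451.0], [300.0, 469.0]]
```

>>> servo_tool:
  series: [0, 0, 3, 0, -1, 0, 0, 1.5, 0, -1, 0, 0, 0.5, 0, -1, 0, 0, 0.3, 0, -1, 0, 0, 0.2, 0, -1, 0, 0, 0, 0, -1]

```text
clock: 12.4
position: [0.5224, 0.2097, 0.1231]
orientation: [1.78, 2.589, 0.0]
wrist_force: [-1.1, 0.3, -1.8]
grip_width: 0.0299
finger_force: 49.8
```

>>> servo_tool:
  series: [0, 0, 0.2, 0, -1, 0, 0, 0.2, 0, -1, 0, 0, 0.2, 0, -1, 0, 0, 0, 0, -1]

```text
clock: 12.9
position: [0.5223, 0.2092, 0.1197]
orientation: [1.779, 2.588, 0.0]
wrist_force: [-9.5, -3.8, 20.4]
grip_width: 0.0294
finger_force: 49.8
```

>>> servo_tool:
  series: [0, 0, 0, 6, -1, 0, 0, 0, 6, -1, 0, 0, 0, 0, -1]

```text
clock: 13.28
position: [0.522, 0.2088, 0.1185]
orientation: [2.041, 2.387, -0.002]
wrist_force: [-7.4, -3.5, 13.3]
grip_width: 0.0299
finger_force: 49.8
```

>>> servo_tool:
  series: [0, 0, 0, 6, -1, 0, 0, 0, 6, -1, 0, 0, 0, 0, -1]

```text
clock: 13.65
position: [0.5213, 0.2093, 0.1163]
orientation: [-2.278, -2.162, 0.004]
wrist_force: [-5.1, -1.2, -0.2]
grip_width: 0.0298
finger_force: 49.8
```

>>> servo_tool:
  series: [0, -0.1, 0.3, 0, -1, 0, 0, 0.3, 0, -1, 0, 0, 0.2, 0, -1, 0, 0, 0, 0, -1]

```text
clock: 14.15
position: [0.521, 0.2092, 0.1083]
orientation: [-2.277, -2.164, 0.002]
wrist_force: [-4.8, -3.8, 0.1]
grip_width: 0.0299
finger_force: 49.8
```

Run:
```python
from h import *
go(.5213,.2093,.0983,-3); print(read_state()['wrist_torque'])
```

```text
t 14.15 pos [0.521  0.2092 0.1083] yang -2.9 twist 0.1 j6 0.24 tilt -1.0 shift cm after twist [0.01 0.03 1.  ] before [0.01 0.03 1.  ] F [-4.8 -3.8  0.1] w 0.0299
[-0.82551936  0.89923118 -0.06487837]
```

>>> servo_tool:
  series: [-0.1, -0.1, 0.3, 0, -1, 0, 0, 0.3, 0, -1, 0, 0, 0.3, 0, -1, 0, 0, 0.1, 0, -1, 0, 0, 0, 0, -1]

```text
clock: 14.78
position: [0.5207, 0.2089, 0.0985]
orientation: [2.279, 2.162, 0.001]
wrist_force: [-0.8, 0.0, -2.2]
grip_width: 0.0298
finger_force: 49.7
```

>>> servo_tool:
  series: [0, 0, 0.1, 0, -1, 0, 0, 0.1, 0, -1, 0, 0, 0.1, 0, -1, 0, 0, 0, 0, -1]

```text
clock: 15.28
position: [0.5207, 0.2089, 0.0982]
orientation: [2.278, 2.162, 0.002]
wrist_force: [-6.4, -1.8, 16.0]
grip_width: 0.0298
finger_force: 49.8
```

>>> servo_tool:
  series: [0, 0, -0.1, 0, -1, 0, 0, 0, 0, -0.1, 0, 0, 0, 0, -0.1, 0, 0, -3.6, 0, -0.1, 0, 0, -3.6, 0, -0.1, 3, 0, 0, 0, -0.1, 3, 0, 0, 0, -0.1, 0, 0, 0, 0, -0.1]
  newtons: 20

```text
clock: 16.27
position: [0.5237, 0.2703, 0.1684]
orientation: [-2.277, -2.164, -0.001]
wrist_force: [-0.8, -0.3, -0.0]
grip_width: 0.0418
finger_force: 0.0
```

Run:
```python
from h import *
go(.5238,.2688,.113,-3)
im=viewer.read_camera('side')[120:210,150:240]
o=cv2.resize(np.ascontiguousarray(im),None,fx=6.6,fy=6.6,interpolation=cv2.INTER_CUBIC)
cv2.imwrite('pics/c5.png',o)
r=np.degrees
p=6*np.c_[np.cos(np.radians(np.arange(0,361,20))),np.sin(np.radians(np.arange(0,361,20)))]
print(np.diff(p,axis=0).round(2).tolist())
```

```text
t 16.27 pos [0.5237 0.2703 0.1684] yang -2.9 twist 0.1 j6 0.34 tilt -1.0 shift cm after twist [-0.15  0.01  5.54] before [-0.15  0.01  5.54] F [-0.8 -0.3 -0. ] w 0.0418
[[-0.36, 2.05], [-1.04, 1.8], [-1.6, 1.34], [-1.96, 0.71], [-2.08, 0.0], [-1.96, -0.71], [-1.6, -1.34], [-1.04, -1.8], [-0.36, -2.05], [0.36, -2.05], [1.04, -1.8], [1.6, -1.34], [1.96, -0.71], [2.08, -0.0], [1.96, 0.71], [1.6, 1.34], [1.04, 1.8], [0.36, 2.05]]
```

View pics/c5.png

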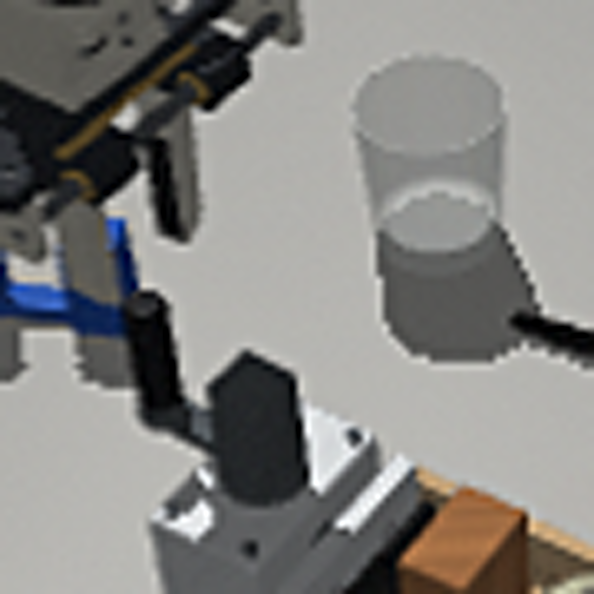

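The crank is seated and the knob (148,297 in the crop) is below the open fingers. I'll grip the knob and wind.

>>> servo_tool:
  series: [-0.1, 0, 2.5, 0, -0.1, 0, 0, 2, 0, -0.1, 0, 0, 0.9, 0, -0.1, 0, 0, 0, 0, -1, 0, 0, 0, 0, -1, 0, 0, 0, 0, -1]

```text
clock: 17.08
position: [0.5242, 0.2678, 0.1156]
orientation: [2.279, 2.161, 0.002]
wrist_force: [-0.1, -0.0, 1.3]
grip_width: 0.0216
finger_force: 20.0
```

>>> servo_tool:
  series: [-0.36, 2.05, 0, 0, -1, -1.04, 1.8, 0, 0, -1, -1.6, 1.34, 0, 0, -1, -1.96, 0.71, 0, 0, -1, 0, 0, 0, 0, -1]

```text
clock: 17.7
position: [0.5802, 0.2128, 0.115]
orientation: [-2.281, -2.159, 0.001]
wrist_force: [-3.8, -0.1, 4.7]
grip_width: 0.0212
finger_force: 20.1
```

Run:
```python
from h import *
go(.5805,.2058,.113,-3); s=read_state(); print(s['wrist_torque'])
```

```text
t 17.7 pos [0.5802 0.2128 0.115 ] yang -3.2 twist -0.2 j6 0.23 tilt -1.0 shift cm after twist [-0.7   0.07  0.2 ] before [-0.7   0.07  0.2 ] F [-3.8 -0.1  4.7] w 0.0212
[-0.17344501  0.96012193 -0.00160352]
```

>>> servo_tool:
  series: [-2.08, 0, 0, 0, -1, -1.96, -0.71, 0, 0, -1, -1.6, -1.34, 0, 0, -1, -1.04, -1.8, 0, 0, -1, -0.36, -2.05, 0, 0, -1, 0.36, -2.05, 0, 0, -1, 1.04, -1.8, 0, 0, -1, 1.6, -1.34, 0, 0, -1, 1.96, -0.71, 0, 0, -1, 0, 0, 0, 0, -1]

```text
clock: 18.95
position: [0.4598, 0.2016, 0.1151]
orientation: [-2.277, -2.164, 0.0]
wrist_force: [-4.6, 0.5, 7.9]
grip_width: 0.0211
finger_force: 20.0
```

>>> servo_tool:
  series: [2.08, 0, 0, 0, -1, 1.96, 0.71, 0, 0, -1, 1.6, 1.34, 0, 0, -1, 1.04, 1.8, 0, 0, -1, 0.36, 2.05, 0, 0, -1, 0, 0, 0, 0, -1]

```text
clock: 19.7
position: [0.5245, 0.2679, 0.1147]
orientation: [2.279, 2.162, 0.001]
wrist_force: [0.0, -1.1, 4.3]
grip_width: 0.0217
finger_force: 20.0
```

Run:
```python
from h import *
go(.5238,.2688,.115,-3); s=read_state(); print(s['wrist_torque'])
```

```text
t 19.7 pos [0.5245 0.2679 0.1147] yang -3.0 twist -0.0 j6 0.34 tilt -1.0 shift cm after twist [ 0.08 -0.08 -0.03] before [ 0.08 -0.08 -0.03] F [ 0.  -1.1  4.3] w 0.0217
[-0.18160188 -0.04119421  0.04465546]
```

>>> servo_tool:
  series: [-0.36, 2.05, 0, 0, -1, -1.04, 1.8, 0, 0, -1, -1.6, 1.34, 0, 0, -1, -1.96, 0.71, 0, 0, -1, -2.08, 0, 0, 0, -1, -1.96, -0.71, 0, 0, -1, -1.6, -1.34, 0, 0, -1, -1.04, -1.8, 0, 0, -1, -0.36, -2.05, 0, 0, -1, 0, 0, 0, 0, -1]

```text
clock: 20.95
position: [0.5166, 0.1471, 0.1151]
orientation: [2.279, 2.161, -0.001]
wrist_force: [-0.3, -3.5, 5.3]
grip_width: 0.0216
finger_force: 20.0
```

>>> servo_tool:
  series: [0.36, -2.05, 0, 0, -1, 1.04, -1.8, 0, 0, -1, 1.6, -1.34, 0, 0, -1, 1.96, -0.71, 0, 0, -1, 2.08, 0, 0, 0, -1, 1.96, 0.71, 0, 0, -1, 1.6, 1.34, 0, 0, -1, 1.04, 1.8, 0, 0, -1, 0.36, 2.05, 0, 0, -1, 0, 0, 0, 0, -1]

```text
clock: 22.2
position: [0.525, 0.2681, 0.1145]
orientation: [2.279, 2.162, -0.0]
wrist_force: [-0.4, -1.2, 4.5]
grip_width: 0.0215
finger_force: 20.0
```

Run:
```python
from h import *
go(.5238,.2688,.115,-3); s=read_state(); print(s['wrist_torque'])
o=np.zeros((600,800,3),np.uint8)
im=viewer.read_camera('side')[165:265,160:315]
o[:]=0; a=cv2.resize(np.ascontiguousarray(im),None,fx=5,fy=5,interpolation=cv2.INTER_CUBIC)
cv2.imwrite('pics/c6.png',a)
```

```text
t 22.2 pos [0.525  0.2681 0.1145] yang -3.0 twist -0.0 j6 0.34 tilt -1.0 shift cm after twist [ 0.07 -0.13 -0.05] before [ 0.07 -0.13 -0.05] F [-0.4 -1.2  4.5] w 0.0215
[-0.26968714  0.01448127  0.09075295]
```

View pics/c6.png

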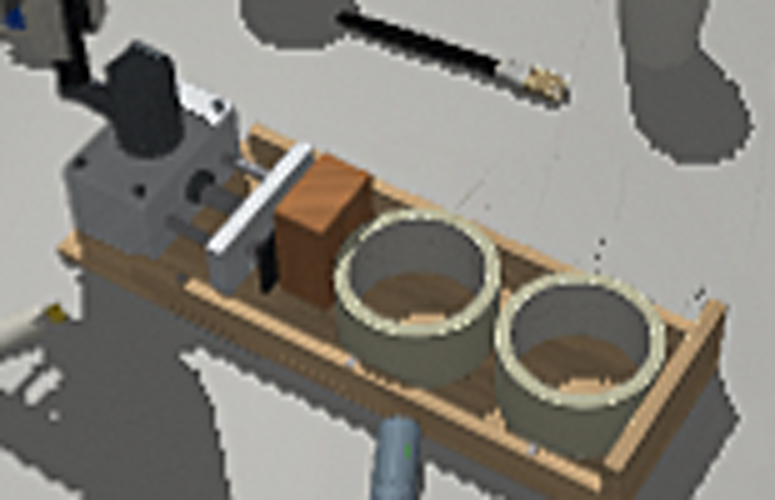

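Run:
```python
from h import *
A=lambda p:un(p,0,0,160,165,5)
rep('block',atz('side',A([(277,210),(325,156),(372,183),(322,232)]),.083))
print('stop top inner',atz('side',A([(712,302),(610,466)]),.06)[:,:2])
for z in(.055,.06,.066): print('plate top back/front',z,atz('side',A([(208,242),(302,143),(313,150),(220,250)]),z)[:,:2].round(4).tolist())
```

```text
block c [0.5202 0.0854] edges [0.0498 0.0356 0.0469 0.0316] ang [ -1.5 -96.3 173.8  88.6]
stop top inner [[ 0.58107495 -0.14022149]
 [ 0.45128949 -0.14146327]]
plate top back/front 0.055 [[0.474, 0.1388], [0.5686, 0.1341], [0.5672, 0.1251], [0.4726, 0.1292]]
plate top back/front 0.06 [[0.4708, 0.1361], [0.5649, 0.1314], [0.5635, 0.1224], [0.4694, 0.1265]]
plate top back/front 0.066 [[0.467, 0.1328], [0.5605, 0.1282], [0.5591, 0.1193], [0.4656, 0.1233]]
```

Block stands square against roll 2 with the pad just touching it; about one turn more is needed.

>>> servo_tool:
  series: [-0.36, 2.05, 0, 0, -1, -1.04, 1.8, 0, 0, -1, -1.6, 1.34, 0, 0, -1, -1.96, 0.71, 0, 0, -1, -2.08, 0, 0, 0, -1, -1.96, -0.71, 0, 0, -1, -1.6, -1.34, 0, 0, -1, -1.04, -1.8, 0, 0, -1, -0.36, -2.05, 0, 0, -1, 0, 0, 0, 0, -1]

```text
clock: 23.5
position: [0.517, 0.147, 0.115]
orientation: [2.279, 2.161, -0.001]
wrist_force: [-1.0, -2.8, 5.1]
grip_width: 0.0212
finger_force: 20.0
```

>>> servo_tool:
  series: [0.36, -2.05, 0, 0, -1, 1.04, -1.8, 0, 0, -1, 1.6, -1.34, 0, 0, -1, 1.96, -0.71, 0, 0, -1, 2.08, 0, 0, 0, -1, 1.96, 0.71, 0, 0, -1, 1.6, 1.34, 0, 0, -1, 1.04, 1.8, 0, 0, -1, 0.36, 2.05, 0, 0, -1, 0, 0, 0, 0, -1]

```text
clock: 24.75
position: [0.5248, 0.268, 0.1145]
orientation: [-2.279, -2.162, 0.001]
wrist_force: [-0.9, -0.8, 6.3]
grip_width: 0.0211
finger_force: 20.0
```

>>> servo_tool:
  series: [0, 0, 0, 0, -0.1, 0, 0, 0, 0, -0.1, 0, 0, -4, 0, -0.1, 0, 0, -4, 0, -0.1, 0, 0, -3, 0, -0.1, 4, 0, -3, 0, -0.1, 5, 0, 0, 0, -0.1, 5, 0, 0, 0, -0.1, 5, 0, 0, 0, -0.1, 0, 0, 0, 0, -0.1]

```text
clock: 26.0
position: [0.5324, 0.4606, 0.2526]
orientation: [-2.274, -2.166, 0.003]
wrist_force: [-0.3, -0.0, 0.4]
grip_width: 0.042
finger_force: 0.0
```

Run:
```python
from h import *
s=np.ascontiguousarray(viewer.read_camera('side')[165:265,165:315]); t=np.ascontiguousarray(viewer.read_camera('top')[182:237,180:320])
c=lambda im,k: cv2.resize(im,None,fx=k,fy=k,interpolation=cv2.INTER_CUBIC)
o=np.zeros((600,800,3),np.uint8); a=c(t,5); b=c(s,3.2)
o[:275,:700]=a; o[278:278+320,:480]=b
cv2.imwrite('pics/c7.png',o)
```

```text
(no output)
```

View pics/c7.png

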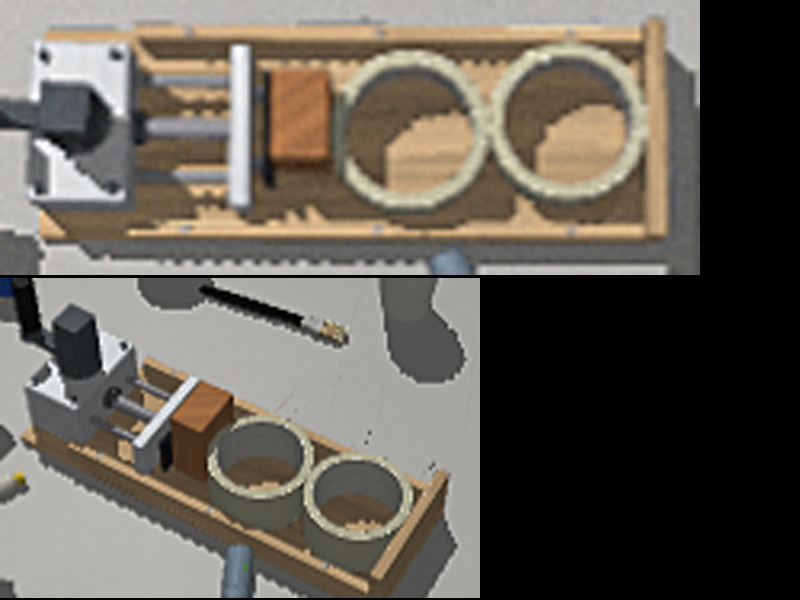

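The rolls now touch each other and the stop wall, and the block is square between roll and pad. Pad compression follows from plate front edge (x≈251, top crop) to block back edge (x≈272) and front edge (x≈330).

Run:
```python
from h import *
A=lambda p:un(p,0,0,180,182,5); B=lambda p:un(p,0,278,165,165,3.2)
rep('block top',atz('top',A([(272,70),(330,70),(327,164),(270,162)]),.083))
rep('block side',atz('side',B([(171,417),(202,381),(233,397),(203,432)]),.083))
print('rolls',atz('top',A([(568,122),(411,130)]),.06)[:,:2], 'stop inner',atz('top',A([(646,130)]),.06)[:,:2])
for z in(.055,.058,.062,.066):
    P=atz('top',A([(230,44),(251,44),(251,208),(230,208)]),z); Q=atz('side',B([(135,441),(194,377),(201,381),(143,447)]),z)
    print(z); rep(' plate top',P); rep(' plate side',Q); print(P[1:3,1],Q[2:,1])
```

```text
block top c [0.5241 0.0717] edges [0.0351 0.0573 0.0343 0.0561] ang [-90.  178.4  88.   -0.8]
block side c [0.5213 0.0741] edges [0.0513 0.0352 0.0493 0.0345] ang [ -0.9 -93.6 178.3  89.7]
rolls [[ 0.52372813 -0.09195855]
 [ 0.5188733   0.00437765]] stop inner [[ 0.5186957  -0.13986362]]
0.055
 plate top c [0.5223 0.1092] edges [0.013  0.1018 0.0129 0.1018] ang [ -90.  -179.5   90.1    0.6]
 plate side c [0.5206 0.112 ] edges [0.0943 0.0086 0.0955 0.0105] ang [ -2.5 -96.2 178.6  78.2]
[0.10324156 0.102272  ] [0.10614382 0.10850057]
0.058
 plate top c [0.5219 0.109 ] edges [0.013  0.1016 0.0128 0.1016] ang [ -90.  -179.5   90.1    0.6]
 plate side c [0.5186 0.1105] edges [0.094  0.0086 0.0952 0.0105] ang [ -2.5 -96.2 178.6  78.2]
[0.10306435 0.10209676] [0.10461996 0.10696959]
0.062
 plate top c [0.5214 0.1088] edges [0.0129 0.1013 0.0128 0.1013] ang [ -90.  -179.5   90.1    0.6]
 plate side c [0.5158 0.1084] edges [0.0937 0.0085 0.0948 0.0105] ang [ -2.5 -96.2 178.6  78.2]
[0.10282808 0.10186311] [0.10258814 0.10492829]
0.066
 plate top c [0.5208 0.1085] edges [0.0129 0.101  0.0128 0.101 ] ang [ -90.  -179.5   90.1    0.6]
 plate side c [0.5131 0.1064] edges [0.0933 0.0085 0.0944 0.0104] ang [ -2.5 -96.2 178.6  78.2]
[0.1025918  0.10162946] [0.10055632 0.10288698]
```

Run:
```python
from rig import order
print(order.finish_job())
```

```text
the job is handed in; nothing more can be done
None
```

The job is handed in: the wood block stands between roll 2 and the pad, both rolls are against the stop wall, and the crank is seated and released after 3 turns. I estimate from the camera images that the pad is pushed back about 7 mm (allowed 4 to 14.5 mm); the interface gave no verdict.

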